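# Discard the used syringe and snap the sharps bin shut

### The job

Drop the used syringe from the metal tray through the opening of the yellow sharps bin, then swing the bin's hinged red cover over and press it down until the white catch clicks over its front edge, so that it stays shut when you let go. Leave the bottle, the tin and the two cartons where they stand.

Things in the scene. Friction and masses are not known exactly. Their poses are not given: they have to be found in the camera images.
- syringe_mid (a point): Centre (half-way along and up) of the used syringe: white barrel 18 mm in diameter, 129 mm long over all, 20 to 45 g, lying on its side in the tray. Its x axis runs along it towards the orange needle shield (11 mm in diameter, the last 29 mm). A finger flange 30 mm wide stands 40 mm behind the centre, the plunger behind that; between flange and shield the barrel is bare.
- tray: Fixed shallow metal tray, 130 mm along its x, 200 mm along its y, walls 20 mm high and 3 mm thick, floor 3 mm thick. Origin at the centre of its underside, z up. The syringe lies roughly along its y.
- bin: Yellow sharps bin, screwed to the table: tub 130 mm along its x, 210 mm along its y, walls 3 mm, hollow nearly to the table, a red deck on top whose upper face is 154 mm above the table. Origin at the centre of its underside, z up, -x is its front. The cover's hinge runs along its y near the back (x = +50 mm); the catch stands at the middle of its front.
- opening (a point): Centre of the opening in the bin's deck, at the height of the deck's upper face. The opening is 80 mm along the bin's x and 166 mm along its y.
- cover (a joint): Angle of the hinged red cover, rad: 0 shut, 1.57 upright, starts at 2.0 to 2.3, leaning back. Unless latched, a light springy hinge (0.1 N m at most) swings it back open. To shut it, push its outer face (the back when open, the top when shut). The catch engages at about 0.1 rad and takes some 6 to 9 N at the front edge to pass; below 0.03 the cover is latched and stays shut.
- cover_hinge (a point): Middle of the hinge line, 158 mm above the table. The frame turns with the cover: y along the hinge, -x from the hinge to the cover's front edge, z the normal of the outer face (up when shut). The cover is a plate 176 mm along y, 4 mm thick, reaching 100 mm from the hinge; a 40 mm wide tongue in its middle reaches 112 mm. Its outer face lies 1 mm outside the hinge line.
- cover_pad (a point): Middle of the white ribbed press pad on the cover's outer face (26 mm by 70 mm, standing 1.5 mm proud), 81 mm from the hinge. Axes as for cover_hinge. About 160 mm above the table when shut.
- catch (a joint): Springy white catch tab, 40 mm wide, at the middle of the bin's front, its top 167 mm above the table: its angle in rad, 0 at rest, growing to about 0.05 as the cover's tongue pushes it outwards in passing, then it springs back over the tongue.
- bottle: White disinfectant bottle with a blue band, 69 mm in diameter, 180 mm tall; origin at the centre of its underside. Bystander.
- tin: Round steel tin with a blue band, 93 mm in diameter, 82 mm tall; origin at the centre of its underside. Bystander.
- glove_box: Blue glove carton, 230 mm (x) by 115 mm (y) by 70 mm high; origin at the centre of its underside. Bystander.
- syringe_carton: White carton with a blue band, 160 mm (x) by 110 mm (y) by 55 mm high; origin at the centre of its underside. Bystander.

How it is judged:
By the outcome, as a careful person would: the job done as asked, in the order asked, and still so for the second after the job is handed in, with the robot touching nothing.
It also fails if it takes over 64 s, if anything falls off the work surface, if the arm or the gripper's body presses on something with over 40 N, if the wrist force passes 120 N, or if a joint passes its speed limit or range.

### The arm

A 7-joint arm with a two-finger parallel gripper is mounted at the origin on the work surface. World frame = base frame: x ahead of the robot, y to its left, z up, the work surface at z = 0. Lengths are in mm, angles in rad, forces in N, time in s.
With the tool pointing down it reaches from about 400 to 850 mm from the base axis. Payload 10.4 kg.
Tool frame: the origin (TCP) lies midway between the tips of the shut fingers; the grasp point (between the pads) lies 19 mm behind it (r.tcp_to_grasp is the distance from the TCP to the grasp point, in mm); x points along the fingers, z is the direction in which the jaws open and shut, and the axes are right-handed (so a half turn about x gives the same grasp; the last joint's range is limited). The gripper opens to 87 mm and grips with 3 to 60 N. Pads are 19 mm wide; open, the fingers measure 117 mm over their backs; the gripper's body (75 mm by 190 mm) begins 51 mm behind the grasp point.
Start: joints at [1.133, 0.332, -0.065, 1.46, 0.022, 1.35, -0.088], TCP at [251.903, -572.011, 222.576] pointing down, gripper open.
Joint ranges: [-2.6, 2.6], [-0.5, 2.12], [-1.47, 1.34], [0.16, 2.42], [-1.27, 4.41], [0.06, 2.06], [-2.6, 2.6]. Speed limits (rad/s): [2.22, 2.22, 2.79, 2.79, 3.14, 3.14, 3.14].

### API

Orientations are given as a unit quaternion [w, x, y, z].
In Python, from station import r gives the robot as it stands.
- The arm moves only by the tool play_rows, never from a script. Its argument "series" is a list of rows, each a list of 4 numbers: the shift along the tool's x, y, z in cm, then the turn about the tool's x in degrees. In form: [[tx, ty, tz, spin], ...]. A call has 1 to 10 rows; each row is the pose to reach, as a shift and turn from the pose measured when the call began, along the tool's axes at that moment; what a row does not reach only later rows make up. A row lasts 1/10 s, in which the tool goes at most 50 mm and 8.59 degrees, less where a joint would pass 70% of its speed; a pose out of reach is approached as far as the arm can. A call with a gripper value outside its range is refused whole. "hand" is the opening, from 0 (shut) to 1 (fully open), set as the call begins (left out, the last holds). The fingers move at their own pace and stop on an object; "squeeze" is the grip in N (left out, the last holds). Time passes only in rows, so rows that repeat a pose let the fingers close. It gives the time, the measured TCP pose, the force and the opening at its end, in the units of the state.
- r.sense(): the state, without advancing time (a new reading comes with each control period).
- r.get_image(name): name is "scene" or "top" or "wrist"; returns (picture, depth): 420x560x3 uint8, red, green, blue; 420x560 float32, mm along the optical axis (not along the pixel's ray), 0 where there is no reading.
- r.camera_model(name): a dict with "mtx" (3x3 intrinsics, pixels), "cam_to_world" (4x4, takes a point from camera to world coordinates). Camera axes: x right, y down, z forward; pixel columns grow to the right and rows downward; lengths in mm; the calibration is good to about 2 mm. The wrist camera is an equidistant fisheye: a pixel r from the principal point sees the ray r / f radians off the axis. A picture is of the moment at which its call begins: read the wrist's pose just before it. camera_model takes no time and is no camera call; for the wrist camera it gives the pose at the moment of the call.
- r.close_job(): hands the job in, once; it reports no verdict.
Trained networks look in the newest picture that a camera, given by its name, has taken for a name from the list of things; names that differ only in an ending like _2 or _b are one class to them, and where a whole thing is asked for, a point or a joint stands for the part that bears it (a point fixed in the world has none). Each returns a list of dicts, best first, with "confidence" (0 to 1); they miss things now and then, are a little off and sometimes report something else, mostly with a low value. They report only what shows in the picture. A call takes as long as a camera call.
- r.silhouettes(camera, query): "region" (420x560 bool, what is visible of it) and "extent" ([left, top, right, bottom] in pixels, round what is visible of it).
The state is a dict: "t": time; "joint_positions": joint angles; "qd": joint speeds; "effort": joint torques, N m; "tcp_pos": TCP position; "ee_rot": TCP orientation; "wrist_force": force on the tool from outside, world axes, zero at the start; "torque": the same for the moment, N m; "grip_width": finger opening in mm.
Only numpy, scipy, OpenCV 4.12 (cv2) and the standard library are available. Lean on these libraries where they do the work, as an engineer would, in place of code of your own. Each camera call takes 0.05 s, during which the arm holds its last target.

## Working session

There is one attempt and no reset: what is moved stays moved. The work goes in short steps, Python scripts to look and compute and a tool call to move; the robot and the scene stay as the last step left them, time stands still between calls to the robot, and variables do not carry over. Pictures are saved under pics/ and viewed, and the job is handed in when it is done.

Besides the shell and the picture viewer there is one more tool, called in YAML: its name, and indented under it one key for each argument. play_rows: Moves the arm, as the interface text tells. Its arguments: {"type":"object","properties":{"series":{"type":"array"},"hand":{"type":"number"},"squeeze":{"type":"number"}},"required":["series"]}

```bash
ls; mkdir -p pics; python3 - <<'E'
from station import r
import cv2,numpy as np
s=r.sense();print({k:np.round(v,3).tolist() for k,v in s.items()})
for n in("scene","top","wrist"):
    im,d=r.get_image(n);cv2.imwrite(f"pics/{n}0.png",im[:,:,::-1]);np.save(f"pics/{n}0.npy",d)
    c=r.camera_model(n);print(n,np.round(c["mtx"],1).tolist(),np.round(c["cam_to_world"],3).tolist())
print(r.tcp_to_grasp)
E
```

```text
pics
{'t': 0.0, 'joint_positions': [1.133, 0.333, -0.065, 1.461, 0.022, 1.35, -0.088], 'qd': [-0.0, -0.001, -0.002, 0.001, 0.0, -0.001, -0.001], 'effort': [-0.001, -62.326, 0.024, -38.99, -0.061, 0.04, 0.0], 'tcp_pos': [251.711, -571.631, 221.727], 'ee_rot': [0.592, 0.387, 0.593, -0.386], 'wrist_force': [0.241, -0.794, -0.763], 'torque': [0.025, -0.024, -0.031], 'grip_width': 86.74}
scene [[496.0, 0.0, 275.8], [0.0, 496.0, 216.3], [0.0, 0.0, 1.0]] [[0.793, 0.458, -0.402, 1120.734], [0.609, -0.613, 0.503, -676.706], [-0.016, -0.643, -0.765, 1154.134], [0.0, 0.0, 0.0, 1.0]]
top [[510.7, 0.0, 275.2], [0.0, 510.7, 211.3], [0.0, 0.0, 1.0]] [[-0.005, -0.982, 0.187, 256.415], [-1.0, 0.007, 0.008, -11.86], [-0.009, -0.187, -0.982, 1856.354], [0.0, 0.0, 0.0, 1.0]]
wrist [[325.2, 0.0, 280.4], [0.0, 325.2, 205.5], [0.0, 0.0, 1.0]] [[0.403, -0.88, -0.252, 321.635], [-0.915, -0.388, -0.111, -541.094], [-0.0, 0.275, -0.962, 385.313], [0.0, 0.0, 0.0, 1.0]]
18.700000000000003
```

View pics/scene0.png

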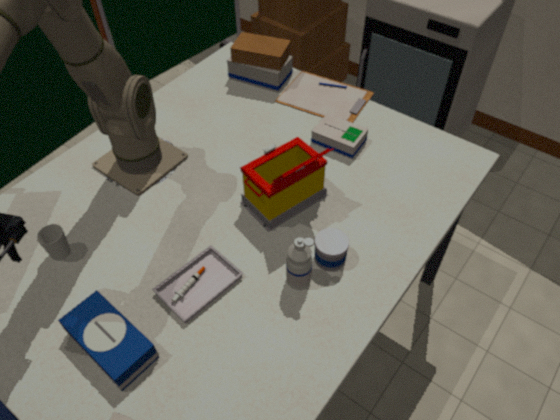

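View pics/top0.png

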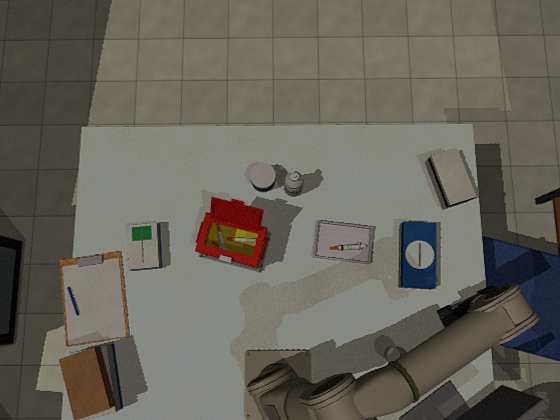

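View pics/wrist0.png

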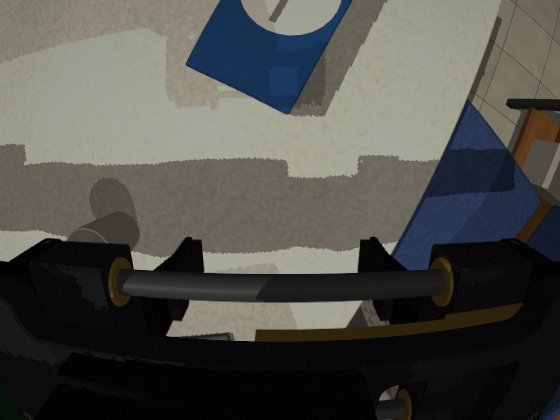

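The scene shows the bin at about (285,180) with its cover open to the rear, the tray with the syringe at (190,285), and the bottle and tin at (300,260) and (330,248). In the top view the syringe is at (350,246), shield to the left (+y), and the bin is at (233,238).

```bash
cat > h.py <<'E'
from station import r
import numpy as np,cv2
from scipy.spatial.transform import Rotation as R
def cloud(n,d,c=None):
    c=c or r.camera_model(n);K=c["mtx"];T=c["cam_to_world"]
    v,u=np.mgrid[:420,:560]
    if n=="wrist":
        x=(u-K[0,2])/K[0,0];y=(v-K[1,2])/K[1,1];th=np.hypot(x,y);k=np.tan(th)/np.maximum(th,1e-9)
        x,y=x*k,y*k
    else: x=(u-K[0,2])/K[0,0];y=(v-K[1,2])/K[1,1]
    P=np.stack([x*d,y*d,d],-1)
    return P@np.array(T)[:3,:3].T+np.array(T)[:3,3]
def rot(q=None):
    q=r.sense()["ee_rot"] if q is None else q
    return R.from_quat([q[1],q[2],q[3],q[0]]).as_matrix()
E
python3 - <<'E'
from h import *
for n in("scene","top"):
    im,d=r.get_image(n);P=cloud(n,d)
    for q in("syringe_mid","tray","bin","cover","catch","bottle","tin","glove_box","syringe_carton","cover_pad"):
        for o in r.silhouettes(n,q)[:2]:
            m=o["region"]&(d>0);p=P[m]
            if len(p)<3: print(n,q,len(p));continue
            rc=cv2.minAreaRect(p[:,:2].astype(np.float32))
            print(n,q,round(o["confidence"],2),o["extent"],m.sum(),"med",np.median(p,0).round(),"z95",np.percentile(p[:,2],[5,95]).round(),"rect",np.round(rc[0]),np.round(rc[1]),round(rc[2],1))
print(r.sense()["t"])
E
```

```text
scene syringe_mid 0.64 [171.4, 267.6, 205.0, 303.2] 275 med [ 480. -268.   18.] z95 [10. 23.] rect [ 473. -259.] [ 33. 126.] 7.6
scene syringe_mid 0.6 [286.2, 238.2, 315.5, 290.9] 1202 med [715. -79. 103.] z95 [ 10. 180.] rect [670. -18.] [ 74. 184.] 33.1
scene tray 0.56 [154.2, 246.7, 241.7, 324.7] 3172 med [ 497. -238.    5.] z95 [ 0. 22.] rect [ 491. -240.] [207. 154.] 81.2
scene bin 0.61 [237.9, 137.9, 331.2, 230.1] 5617 med [523. 129. 103.] z95 [  5. 186.] rect [461. 215.] [346. 327.] 74.8
scene cover 0.58 [270.3, 146.1, 334.7, 187.8] 347 med [581. 109. 233.] z95 [ 38. 247.] rect [529. 232.] [373. 184.] 83.1
scene catch 0.46 [262.7, 142.7, 273.1, 153.3] 68 med [426. 170. 167.] z95 [156. 171.] rect [374. 242.] [ 29. 219.] 35.1
scene catch 0.23 [314.0, 230.8, 349.0, 273.2] 1296 med [740.  32.  80.] z95 [ 4. 85.] rect [717.  75.] [ 99. 160.] 30.1
scene bottle 0.67 [286.5, 239.2, 312.5, 290.4] 1138 med [715. -80. 105.] z95 [ 19. 179.] rect [679. -62.] [ 64. 116.] 78.4
scene tin 0.96 [315.4, 229.5, 350.7, 270.4] 1227 med [739.  31.  80.] z95 [14. 85.] rect [731.  46.] [93. 93.] 61.1

[... 883 characters left out ...]
5.6, 273.4, 195.3] 593 med [720.  45.  80.] z95 [35. 88.] rect [727.  49.] [93. 95.] 0.3
top bottle 0.78 [280.6, 166.5, 301.9, 195.5] 435 med [684. -61. 133.] z95 [ 23. 180.] rect [697. -64.] [69. 67.] 19.8
top tin 0.75 [247.8, 166.9, 275.0, 194.5] 583 med [719.  45.  80.] z95 [32. 88.] rect [725.  47.] [91. 90.] 32.8
top glove_box 0.8 [400.0, 220.9, 434.3, 290.3] 2441 med [ 437. -494.   70.] z95 [31. 77.] rect [ 445. -502.] [124. 245.] 87.8
top syringe_carton 0.86 [125.5, 224.5, 158.9, 269.9] 1493 med [473. 469.  53.] z95 [27. 62.] rect [477. 475.] [159. 114.] 5.0
top cover_pad 0.81 [211.3, 198.8, 264.1, 226.5] 1146 med [565. 130. 204.] z95 [165. 239.] rect [585. 124.] [172. 111.] 76.9
1.25
```

```bash
python3 - <<'E'
from h import *
Rm=rot();s=r.sense();print(np.round(Rm,3),s["tcp_pos"])
d=np.load("pics/top0.npy");P=cloud("top",d)
o=r.silhouettes("top","bin")[0]["region"]
p=P[o];k=p[(p[:,2]>146)&(p[:,2]<162)]
im=cv2.imread("pics/top0.png")
red=(im[:,:,2]>90)&(im[:,:,1]<60)
m=red&(abs(P[...,2]-154)<8)&o
rc=cv2.minAreaRect(P[m][:,:2].astype(np.float32));print("deck",rc,m.sum())
# cover plane
c=red&(P[...,2]>170)&o;q=P[c];mu=q.mean(0);n=np.linalg.svd(q-mu)[2][2];print("cover n",n,mu,q[:,2].max(),"angle from horiz",np.arccos(abs(n[2])), "nxy yaw",np.degrees(np.arctan2(n[1],n[0])))
big=cv2.resize(im[180:290,180:390],None,fx=3.8,fy=3.8,interpolation=cv2.INTER_CUBIC);cv2.imwrite("pics/topz.png",cv2.convertScaleAbs(big,alpha=1.6))
goal=np.array([474,-258,190]);print("shift cm",(Rm.T@(goal-s["tcp_pos"]))/10)
E
```

```text
[[ 0.     0.915  0.403]
 [-0.     0.403 -0.915]
 [-1.     0.     0.   ]] [ 251.87484149 -572.00039521  222.55598389]
deck ((485.5221862792969, 151.23341369628906), (216.30194091796875, 136.33102416992188), 76.07355499267578) 967
cover n [-0.95025904  0.28303887 -0.12998755] [566.55804119 128.53458972 217.17492482] 1856.3535736983933 angle from horiz 1.4404399051893015 nxy yaw 163.41360390632795
shift cm [  3.25498235  32.98248667 -19.78681192]
```

View pics/topz.png

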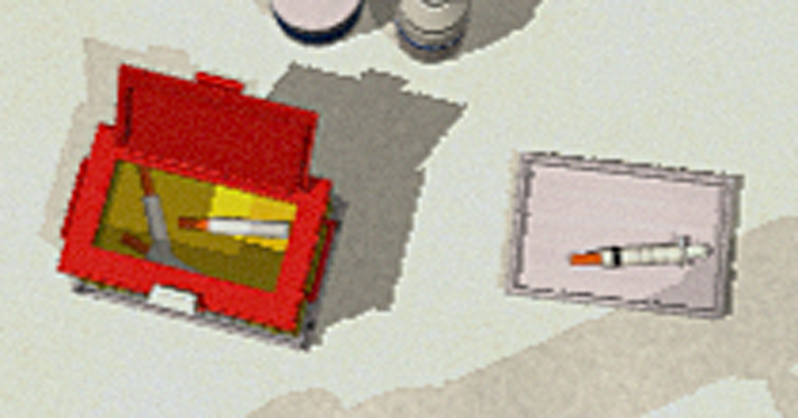

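The deck gives a bin centre near (486,151) with a yaw of about -14°. The syringe is near (474,-258), almost along y. I'll move over the tray.

play_rows:
  series:
    - [0,3,-1.8,-7]
    - [0.3,7,-4.2,-14]
    - [0.7,11,-6.6,-21]
    - [1,15,-9,-29]
    - [1.4,19,-11.4,-37]
    - [1.8,23,-13.8,-45]
    - [2.2,27,-16.2,-53]
    - [2.6,30,-18,-61]
    - [3,32,-19.2,-67]
    - [3.2,33,-19.8,-69]
  hand: 0.5
  squeeze: 20

```text
t: 2.3
tcp_pos: [475.3, -255.5, 190.5]
ee_rot: [0.707, -0.019, 0.707, 0.019]
wrist_force: [-0.5, 0.2, 0.8]
grip_width: 43.5
```

play_rows:
  series:
    - [0,0,0,0]
    - [0,0,0,0]

```text
t: 2.5
tcp_pos: [474.8, -256.4, 190.5]
ee_rot: [0.707, -0.018, 0.707, 0.018]
wrist_force: [0.8, -0.0, 0.7]
grip_width: 43.3
```

```bash
cat > w.py <<'E'
from h import *
import sys
tag=sys.argv[1]
s=r.sense();c=r.camera_model("wrist");im,d=r.get_image("wrist")
cv2.imwrite(f"pics/{tag}.png",cv2.convertScaleAbs(im[:,:,::-1],alpha=1.4));P=cloud("wrist",d,c)
np.save(f"pics/{tag}P.npy",P)
Rm=rot(s["ee_rot"]);print(s["t"],s["tcp_pos"].round(1) if hasattr(s["tcp_pos"],'round') else s["tcp_pos"],np.round(Rm,3).tolist(),np.round(s["wrist_force"],1),s["grip_width"],np.round(s["joint_positions"],2))
for q in sys.argv[2:]:
    for o in r.silhouettes("wrist",q)[:2]:
        m=o["region"]&(d>0);p=P[m]
        if len(p)<5: continue
        rc=cv2.minAreaRect(p[:,:2].astype(np.float32));mu=p[:,:2].mean(0);v=np.linalg.svd(p[:,:2]-mu,full_matrices=False)[2][0]
        print(q,round(o["confidence"],2),np.round(o["extent"]),m.sum(),"med",np.median(p,0).round(1),"z",np.percentile(p[:,2],[5,50,95]).round(1),"rect",np.round(rc[0],1),np.round(rc[1],1),round(rc[2],1),"pca dir",v.round(3))
E
python3 w.py w1 syringe_mid tray
```

```text
2.5 [ 474.8 -256.4  190.5] [[0.0, -0.051, 0.999], [0.0, 0.999, 0.051], [-1.0, 0.0, 0.0]] [ 0.8 -0.   0.7] 43.313597345842595 [ 0.8   0.2  -0.44  1.71  0.09  1.25  0.39]
syringe_mid 0.83 [270. 125. 296. 244.] 1696 med [ 477.2 -257.4   19.9] z [15.2 19.9 22.7] rect [ 480.4 -255.8] [127.2  28.5] 88.7 pca dir [ 0.063 -0.998]
syringe_mid 0.69 [229.  64. 383. 264.] 21612 med [ 500.  -225.     4.5] z [ 3.1  4.5 22.2] rect [ 499.  -241.4] [221.5 146.6] 83.6 pca dir [-0.156 -0.988]
tray 0.83 [226.  66. 385. 266.] 21923 med [ 500.  -225.2    4.5] z [ 3.1  4.5 22.2] rect [ 498.1 -236.5] [209.4 149.6] 82.6 pca dir [-0.17  -0.985]
```

View pics/w1.png

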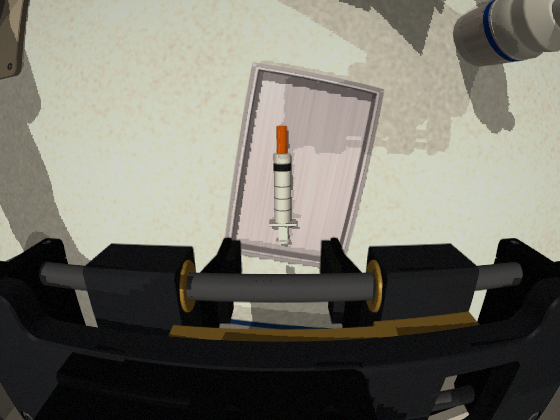

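The wrist view shows the syringe centred between the fingers (column ~282, rows 125–244) and clear of the tray walls. Next I descend, grip and lift a little.

play_rows:
  series:
    - [2,0,0,0]
    - [6,0,0.1,0]
    - [10,0,0.2,0]
    - [13,0,0.2,0]
    - [15.5,0,0.2,0]
    - [17,0,0.2,0]
    - [17.8,0,0.2,0]
    - [18.2,0,0.2,0]
    - [18.4,0,0.2,0]
    - [18.4,0,0.2,0]

```text
t: 3.65
tcp_pos: [477.1, -257.2, 7.3]
ee_rot: [0.707, -0.018, 0.706, 0.018]
wrist_force: [-0.2, 0.2, -0.5]
grip_width: 43.6
```

play_rows:
  series:
    - [0,0,0,0]
    - [0,0,0,0]
    - [0,0,0,0]
    - [0,0,0,0]
    - [0,0,0,0]
    - [0,0,0,0]
  hand: 0
  squeeze: 20

```text
t: 4.25
tcp_pos: [477.1, -257.3, 7.4]
ee_rot: [0.707, -0.018, 0.706, 0.017]
wrist_force: [-0.9, -0.0, 1.2]
grip_width: 17.3
```

play_rows:
  series:
    - [-0.5,0,0,0]
    - [-2,0,0,0]
    - [-5,0,0,0]
    - [-9,0,0,0]
    - [-13,0,0,0]
    - [-17,0,0,0]
    - [-20,0,0,0]
    - [-22,0,0,0]
    - [-22.5,0,0,0]
    - [-22.5,0,0,0]

```text
t: 5.25
tcp_pos: [477.0, -257.1, 233.2]
ee_rot: [0.708, -0.018, 0.706, 0.017]
wrist_force: [-0.1, 0.6, -0.3]
grip_width: 17.5
```

```bash
python3 w.py w2 syringe_mid bin cover
```

```text
5.25 [ 477.  -257.1  233.2] [[0.003, -0.05, 0.999], [-0.002, 0.999, 0.05], [-1.0, -0.002, 0.002]] [-0.1  0.6 -0.3] 17.529657661700902 [ 0.81  0.17 -0.44  1.65  0.08  1.33  0.4 ]
syringe_mid 0.59 [256. 133. 309. 329.] 4955 med [ 476.7 -234.9  245.6] z [240.6 245.6 248.3] rect [ 483.  -319.3] [ 30.2 256.7] 5.5 pca dir [ 0.057 -0.998]
```

View pics/w2.png

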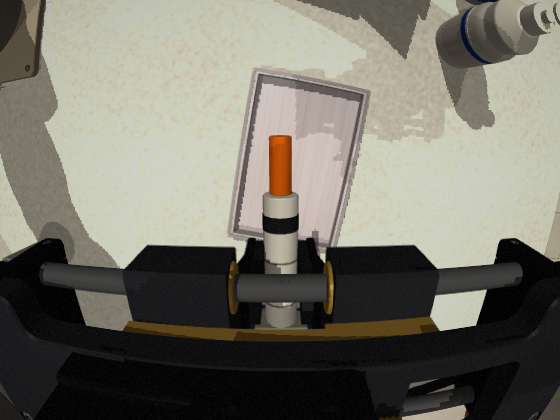

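The syringe is held at its middle and level, with the shield at (281,165). I'll carry it high and stop just short of the bin for a look.

play_rows:
  series:
    - [-1,1,0,2]
    - [-2.5,4,0.3,4]
    - [-4,8,0.6,7]
    - [-5.5,12,0.9,10]
    - [-6.5,16,1.2,13]
    - [-6.7,20,1.5,15]
    - [-6.7,24,1.8,17]
    - [-6.7,28,2,17.4]
    - [-6.7,31,2.3,17.4]
    - [-6.7,31.7,2.3,17.4]

```text
t: 6.45
tcp_pos: [482.6, 64.9, 297.6]
ee_rot: [0.701, 0.088, 0.702, -0.087]
wrist_force: [-0.4, 0.6, 0.1]
grip_width: 17.4
```

play_rows:
  series:
    - [0,0,0,0]
    - [0,0,0,0]

```text
t: 6.65
tcp_pos: [482.4, 64.2, 297.0]
ee_rot: [0.701, 0.088, 0.703, -0.087]
wrist_force: [-0.4, -0.0, 0.3]
grip_width: 17.1
```

```bash
python3 w.py w3 syringe_mid bin cover catch cover_pad
```

```text
6.65 [482.4  64.2 297. ] [[-0.003, 0.245, 0.969], [0.001, 0.969, -0.245], [-1.0, 0.001, -0.003]] [-0.4 -0.   0.3] 17.09277870963992 [ 0.48  0.04 -0.72  1.66  0.02  1.46 -0.48]
syringe_mid 0.67 [258. 134. 306. 329.] 5232 med [488.7  84.8 309.2] z [303.7 309.2 312.1] rect [456.  -17.7] [303.4  53.8] 77.6 pca dir [-0.243 -0.97 ]
bin 0.67 [181.   0. 431. 222.] 45444 med [532.9 146.9 156.1] z [  3.7 156.1 238.2] rect [541.1 137.2] [341.4 278.8] 2.7 pca dir [ 0.183 -0.983]
cover 0.81 [314.   0. 429. 219.] 20723 med [570.7 130.2 210.9] z [167.5 210.9 241.6] rect [627.4 131.5] [339.5 189.3] 69.9 pca dir [-0.244 -0.97 ]
catch 0.76 [177.  84. 201. 126.] 856 med [424.  170.6 168. ] z [164.1 168.  169.3] rect [399.9 184.4] [64.4 72.4] 73.8 pca dir [-0.584 -0.812]
catch 0.24 [258. 133. 307. 332.] 5175 med [488.6  84.9 309.3] z [303.9 309.3 312.2] rect [456.  -17.7] [303.4  53.8] 77.6 pca dir [-0.248 -0.969]
cover_pad 0.73 [317.   0. 432. 218.] 20776 med [570.8 130.2 210.8] z [167.3 210.8 241.6] rect [628.2 121.2] [335.7 192. ] 75.7 pca dir [-0.234 -0.972]
```

View pics/w3.png

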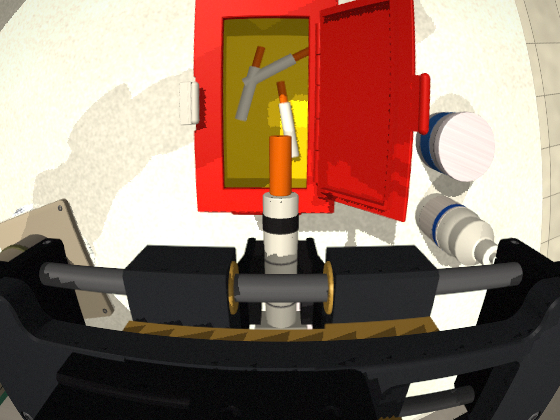

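The bin is straight ahead: opening at columns 222–310 and rows 15–190, cover to the right, catch at (189,104). I'll measure the opening and cover precisely in bin axes.

```bash
python3 - <<'E'
from h import *
P=np.load("pics/w3P.npy");im=cv2.imread("pics/w3.png").astype(int)
red=(im[...,2]>110)&(im[...,1]<70)&(im[...,0]<70)
m=red&(abs(P[...,2]-155)<5)
m[:,440:]=0
# yaw fit: inner front edge: rightmost deck px for rows 30..170 in cols<240
e=[];
for v in range(35,175,5):
    u=np.where(m[v,195:250])[0];e.append(P[v,195+u.max()-1])
e=np.array(e);a=np.polyfit(e[:,1],e[:,0],1);yaw=np.arctan(a[0]);print("yaw of y axis dx/dy",a[0],"yaw deg",-np.degrees(yaw), "z",e[:,2].mean())
yw=-yaw;ex=np.array([np.cos(yw),np.sin(yw)]);ey=np.array([-ex[1],ex[0]])
X=P[...,:2]@ex;Y=P[...,:2]@ey
print("inner front edge X",np.median(e[:,:2]@ex))
u0=[np.where(m[v,150:250])[0].min()+150 for v in (60,80,130,150,170)]
print("outer front X",[X[v,u].round(1) for v,u in zip((60,80,130,150,170),u0)])
for c in (240,255,290,300):
    rr=np.where(m[180:225,c])[0]+180; print("col",c,"near: inner Y",Y[rr.min(),c].round(1),"outer",Y[rr.max(),c].round(1))
    rr=np.where(m[:40,c])[0]; print("far inner Y",Y[rr.max(),c].round(1) if len(rr) else None)
c=red&(P[...,2]>175)&(P[...,2]<250);c[:,:315]=0;c[:,415:]=0
q=np.stack([X,Y,P[...,2]],-1)[c];mu=q.mean(0);n=np.linalg.svd(q-mu,full_matrices=False)[2][2];print("cover normal(bin)",n,mu,"angle",np.degrees(np.arctan2(n[2],n[0])))
print("zmax",np.percentile(q[:,2],99.5),"X at top",X[c][q[:,2]>237].mean(),"Y range",np.percentile(q[:,1],[1,99]))
s=r.sense();t=s["tcp_pos"];print("tcp",ex@t[:2],ey@t[:2],ex,ey)
k=(abs(P[...,2]-168)<4)&(np.indices(m.shape)[1]<202)&(np.indices(m.shape)[1]>177)&(np.indices(m.shape)[0]>80)&(np.indices(m.shape)[0]<128)
print("catch",X[k].mean(),X[k].max(),Y[k].mean())
# shield tip
o=(np.indices(m.shape)[0]>134)&(np.indices(m.shape)[0]<190)&(P[...,2]>290)&(P[...,2]<320);print("tip Y",Y[o].max(),"X",X[o].mean())
E
```

```text
yaw of y axis dx/dy 0.26035108624959774 yaw deg -14.593056624998411 z 154.94326670320518
inner front edge X 394.24879878174966
outer front X [np.float64(367.8), np.float64(371.1), np.float64(370.6), np.float64(367.8), np.float64(367.9)]
col 240 near: inner Y 189.1 outer 164.4
far inner Y 356.5
col 255 near: inner Y 189.2 outer 164.7
far inner Y 356.3Traceback (most recent call last):
  File "<stdin>", line 17, in <module>
    return umr_minimum(a, axis, None, out, keepdims, initial, where)
ValueError: zero-size array to reduction operation minimum which has no identity
```

```bash
python3 - <<'E'
from h import *
P=np.load("pics/w3P.npy");im=cv2.imread("pics/w3.png").astype(int)
red=(im[...,2]>90)&(im[...,1]<70)&(im[...,0]<70)
yw=np.radians(-14.59);ex=np.array([np.cos(yw),np.sin(yw)]);ey=np.array([-ex[1],ex[0]])
X=P[...,:2]@ex;Y=P[...,:2]@ey;vv,uu=np.indices(red.shape)
c=red&(P[...,2]>175)&(P[...,2]<260)&(uu>315)&(uu<435)
q=np.stack([X,Y,P[...,2]],-1)[c];mu=np.median(q,0)
f=np.polyfit(q[:,2],q[:,0],1);print("X at z: slope",f[0],"X@158",np.polyval(f,158),"ang",90+np.degrees(np.arctan(f[0])))
print("zmax",np.percentile(q[:,2],[98,99.5]),"X max",np.percentile(q[:,0],99),"Y range",np.percentile(q[:,1],[1,99]))
t=r.sense()["tcp_pos"];print("tcp",ex@t[:2],ey@t[:2],ex,ey)
k=(abs(P[...,2]-168)<4)&(uu<202)&(uu>177)&(vv>80)&(vv<128)
print("catch",X[k].mean(),X[k].max(),Y[k].mean())
o=(vv>134)&(vv<190)&(P[...,2]>290)&(P[...,2]<320);print("tip Y",Y[o].max(),"X",X[o].mean())
Rm=rot();g=ex*434+ey*272;print("goal",g,"shift cm",Rm.T@(np.r_[g,200]-t)/10)
E
```

```text
X at z: slope 0.7211615940077766 X@158 481.475994917077 ang 125.7976950670167
zmax [248.87352365 250.21955777] X max 549.8481209826501 Y range [187.07925909 352.29801988]
tcp 450.9619958033497 183.61377523429894 [ 0.96775315 -0.25190046] [0.25190046 0.96775315]
catch 367.31813401801804 376.2624861604329 272.36890248245413
tip Y 249.7829379271187 X 451.08354352359595
goal [488.52179155 153.90405837] shift cm [ 9.7672652   8.83942481 -1.62891252]
```

Opening centre is at X=434, Y=272 in bin axes, and the cover is at about 2.19 rad. I'll move over the opening, then go down.

play_rows:
  series:
    - [0,2,-0.5,0]
    - [0,5,-1.3,0]
    - [0,8,-2,0]
    - [1,8.8,-2,0]
    - [3,8.8,-2,0]
    - [6,8.8,-2,0]
    - [9,8.8,-2,0]
    - [11,8.8,-2,0]
    - [11.9,8.8,-2,0]
    - [11.9,8.8,-2,0]

```text
t: 7.95
tcp_pos: [484.4, 153.8, 177.8]
ee_rot: [0.7, 0.088, 0.703, -0.088]
wrist_force: [-0.5, -0.0, 0.7]
grip_width: 17.4
```

play_rows:
  series:
    - [0,0,0,0]
    - [0,0,0,0]

```text
t: 8.15
tcp_pos: [485.0, 153.7, 178.8]
ee_rot: [0.701, 0.088, 0.702, -0.088]
wrist_force: [-0.5, 0.1, -0.3]
grip_width: 17.4
```

```bash
python3 - <<'E'
from h import *
s=r.sense();yw=np.radians(-14.59);ex=np.array([np.cos(yw),np.sin(yw)]);ey=np.array([-ex[1],ex[0]]);t=s["tcp_pos"];print(t,ex@t[:2],ey@t[:2],s["wrist_force"],s["grip_width"])
for n in("wrist","scene"):
    im,d=r.get_image(n); im=im if n=="wrist" else cv2.resize(im[90:250,180:400],None,fx=3.5,fy=3.5)
    cv2.imwrite(f"pics/{n}4.png",cv2.convertScaleAbs(im[:,:,::-1],alpha=1.4))
E
```

```text
[485.03278523 153.71469326 178.75819898] 430.6712043105896 270.93785902457415 [-0.54320911  0.06287476 -0.30599809] 17.36175298959529
```

View pics/wrist4.png

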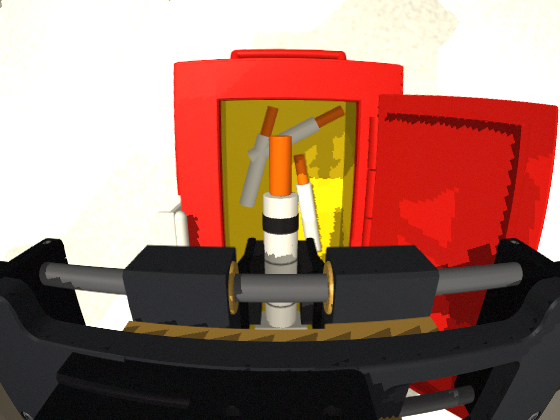

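View pics/scene4.png

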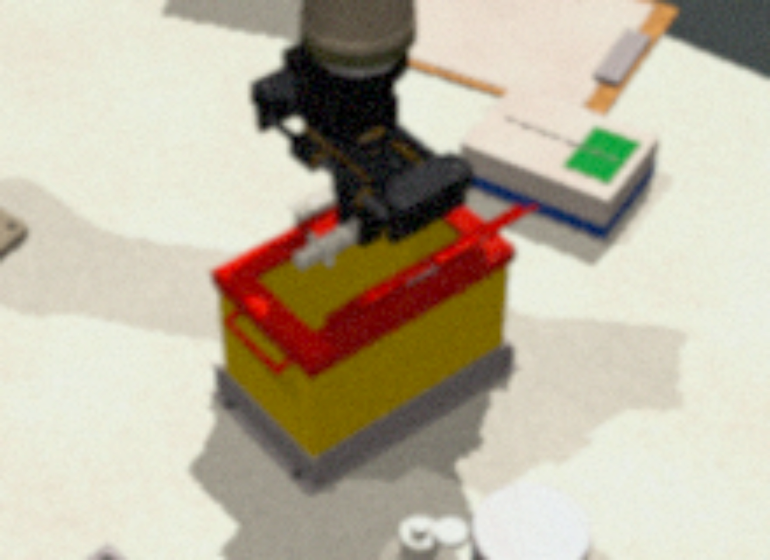

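The syringe hangs over the opening with room all round, in both the wrist view (columns 220–355) and the scene view. Releasing.

play_rows:
  series:
    - [0,0,0,0]
    - [0,0,0,0]
    - [0,0,0,0]
    - [0,0,0,0]
    - [0,0,0,0]
    - [0,0,0,0]
    - [0,0,0,0]
  hand: 0.45

```text
t: 8.95
tcp_pos: [484.9, 153.8, 178.6]
ee_rot: [0.701, 0.088, 0.702, -0.088]
wrist_force: [-0.3, 0.1, -0.5]
grip_width: 39.1
```

play_rows:
  series:
    - [-1,0,0,0]
    - [-4,0,0,0]
    - [-8,0,0,0]
    - [-12,0,0,0]
    - [-14,0,0,0]
    - [-14,0,0,0]
  hand: 0

```text
t: 9.55
tcp_pos: [486.2, 154.4, 322.3]
ee_rot: [0.703, 0.089, 0.701, -0.087]
wrist_force: [0.1, -0.8, -0.5]
grip_width: 2.5
```

```bash
python3 w.py w5 syringe_mid cover; python3 - <<'E'
from h import *
im,d=r.get_image("scene");cv2.imwrite("pics/s5.png",cv2.convertScaleAbs(cv2.resize(im[90:320,130:400],None,fx=2.5,fy=2.5)[:,:,::-1],alpha=1.3))
E
```

```text
9.55 [486.2 154.4 322.3] [[0.003, 0.247, 0.969], [0.002, 0.969, -0.247], [-1.0, 0.003, 0.003]] [ 0.1 -0.8 -0.5] 2.5136989126026865 [ 0.36  0.1  -0.81  1.56  0.07  1.51 -0.7 ]
syringe_mid 0.88 [276. 125. 292. 210.] 964 med [487.5 152.7  25.5] z [15.3 25.5 31.9] rect [490.3 152.1] [127.1  28.4] 71.9 pca dir [-0.227 -0.974]
cover 0.97 [327. 103. 427. 259.] 13061 med [577.  155.2 209. ] z [167.2 209.  242.4] rect [603.5  97.9] [246.5 202.9] 78.1 pca dir [-0.278 -0.961]
```

View pics/w5.png

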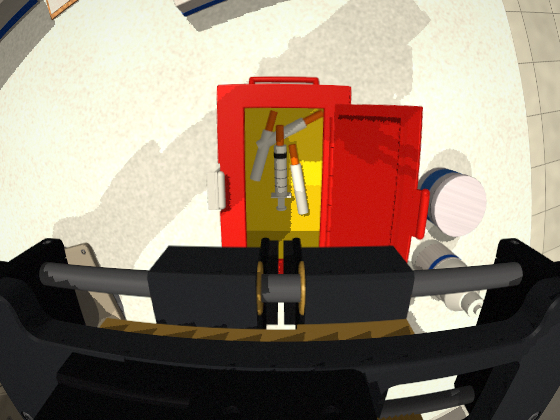

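View pics/s5.png

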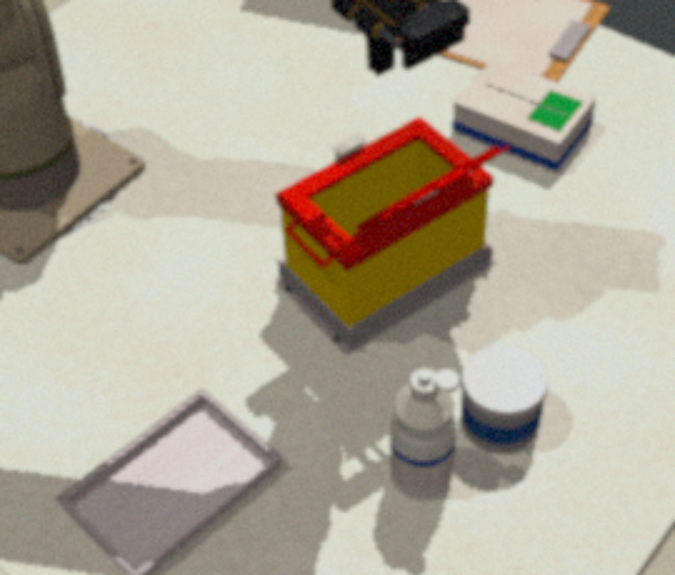

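The syringe lies on the bin floor (median z ≈ 25 at (487,153)) and the cover hasn't moved. With the fingers shut, I'll go over and behind the cover.

play_rows:
  series:
    - [0,0,1,0]
    - [0,0,3.5,0]
    - [0,0,7,0]
    - [0,0,10.5,0]
    - [0,0,13.5,0]
    - [0,0,15.5,0]
    - [1,0,16,0]
    - [4,0,16,0]
    - [7,0,16,0]
    - [9.5,0,16,0]
  hand: 0

```text
t: 10.75
tcp_pos: [638.3, 114.0, 219.1]
ee_rot: [0.7, 0.088, 0.704, -0.088]
wrist_force: [-0.6, -1.0, 0.3]
grip_width: 0.5
```

play_rows:
  series:
    - [0,0,0,0]
    - [0,0,0,0]

```text
t: 10.95
tcp_pos: [637.6, 114.0, 218.6]
ee_rot: [0.699, 0.087, 0.704, -0.088]
wrist_force: [-0.6, -0.7, -0.2]
grip_width: 0.3
```

```bash
cat > b.py <<'E'
from h import *
s=r.sense();yw=np.radians(-14.59);ex=np.array([np.cos(yw),np.sin(yw)]);ey=np.array([-ex[1],ex[0]]);t=s["tcp_pos"];Rm=rot(s["ee_rot"])
print("t",s["t"],"X,Y,z",(ex@t[:2]).round(1),(ey@t[:2]).round(1),t[2].round(1),"F",np.round(s["wrist_force"],1),np.round(Rm,3).tolist())
E
python3 b.py; python3 w.py w6 cover
```

```text
t 10.95 X,Y,z 588.3 271.0 218.6 F [-0.6 -0.7 -0.2] [[-0.007, 0.246, 0.969], [0.0, 0.969, -0.246], [-1.0, -0.002, -0.007]]
10.95 [637.6 114.  218.6] [[-0.007, 0.246, 0.969], [0.0, 0.969, -0.246], [-1.0, -0.002, -0.007]] [-0.6 -0.7 -0.2] 0.3171907717596804 [ 0.27  0.49 -0.73  1.36  0.32  1.42 -0.7 ]
cover 0.9 [132.  85. 204. 319.] 7644 med [593.6 175.1 232.6] z [169.3 232.6 241.2] rect [574.5 144.3] [178.7  75.6] 76.5 pca dir [-0.535 -0.845]
cover 0.49 [38.  2. 84. 17.] 440 med [420.9 419.1  26.1] z [ 5.2 26.1 55.6] rect [413.5 423.1] [15.2 64.2] 73.4 pca dir [1.    0.011]
```

View pics/w6.png

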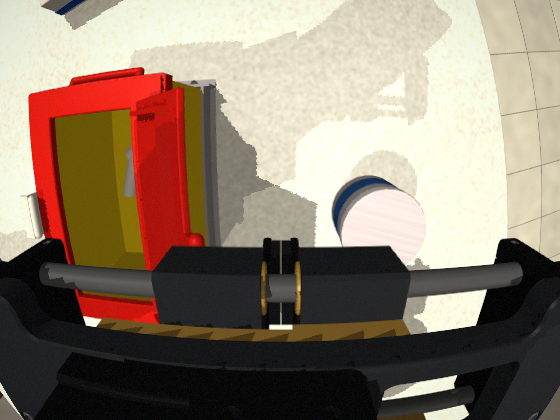

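The fingers are behind the cover: its edge is at columns 132–204 and the tin is well clear at (380,220). Now I push forward to upright.

play_rows:
  series:
    - [-0.5,0,-0.7,0]
    - [-1,0,-1.7,0]
    - [-1,0,-2.7,0]
    - [-1,0,-3.7,0]
    - [-1,0,-4.7,0]
    - [-1,0,-5.7,0]
    - [-1,0,-6.7,0]
    - [-1,0,-7.7,0]
    - [-1,0,-8.3,0]
    - [-1,0,-8.8,0]

```text
t: 12.05
tcp_pos: [552.9, 136.1, 231.0]
ee_rot: [0.7, 0.088, 0.703, -0.088]
wrist_force: [0.8, -0.3, -0.1]
grip_width: 0.4
```

```bash
python3 b.py; python3 w.py w7 cover; python3 - <<'E'
from h import *
im,d=r.get_image("scene");cv2.imwrite("pics/s7.png",cv2.convertScaleAbs(cv2.resize(im[90:250,180:400],None,fx=3.5,fy=3.5)[:,:,::-1],alpha=1.3))
E
```

```text
t 12.05 X,Y,z 500.8 271.0 231.0 F [ 0.8 -0.3 -0.1] [[-0.004, 0.246, 0.969], [0.001, 0.969, -0.246], [-1.0, -0.0, -0.004]]
12.05 [552.9 136.1 231. ] [[-0.004, 0.246, 0.969], [0.001, 0.969, -0.246], [-1.0, -0.0, -0.004]] [ 0.8 -0.3 -0.1] 0.41020940360734065 [ 0.33  0.3  -0.79  1.56  0.21  1.37 -0.73]
cover 0.57 [224.  82. 264. 246.] 5473 med [549.1 188.6 247.3] z [169.5 247.3 259.8] rect [527.5 181.4] [120.5  57.1] 74.3 pca dir [-0.242 -0.97 ]
```

View pics/w7.png

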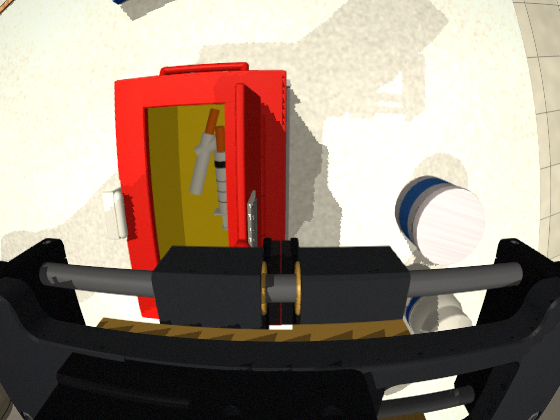

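View pics/s7.png

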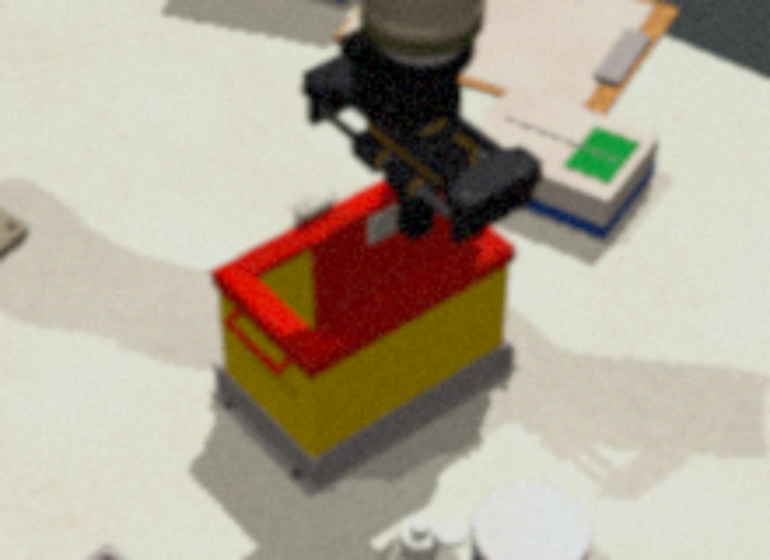

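The cover is just past upright and rests on the fingers, with the white pad visible at (250,218). I'll follow the arc down.

play_rows:
  series:
    - [0.1,0,-1,0]
    - [0.2,0,-2.1,0]
    - [0.4,0,-3.1,0]
    - [0.6,0,-4,0]
    - [1,0,-5.1,0]
    - [1.4,0,-6,0]
    - [2,0,-6.9,0]
    - [2.8,0,-7.8,0]
    - [3.2,0,-8.1,0]
    - [3.7,0,-8.4,0]

```text
t: 13.2
tcp_pos: [471.4, 156.8, 194.0]
ee_rot: [0.7, 0.088, 0.703, -0.088]
wrist_force: [0.4, -1.6, 1.2]
grip_width: 0.4
```

```bash
python3 b.py; python3 w.py w8 cover; python3 - <<'E'
from h import *
im,d=r.get_image("scene");cv2.imwrite("pics/s8.png",cv2.convertScaleAbs(cv2.resize(im[90:250,180:400],None,fx=3.5,fy=3.5)[:,:,::-1],alpha=1.3))
E
```

```text
t 13.2 X,Y,z 416.7 270.5 194.0 F [ 0.4 -1.6  1.2] [[-0.004, 0.246, 0.969], [0.001, 0.969, -0.246], [-1.0, -0.001, -0.004]]
13.2 [471.4 156.8 194. ] [[-0.004, 0.246, 0.969], [0.001, 0.969, -0.246], [-1.0, -0.001, -0.004]] [ 0.4 -1.6  1.2] 0.37649682566033754 [ 0.37  0.15 -0.83  1.79  0.11  1.26 -0.74]
cover 0.81 [215.  87. 393. 330.] 24050 med [498.1 198.2 183.8] z [163.7 183.8 199.3] rect [494.5 169.5] [148.2 105.3] 71.7 pca dir [ 0.656 -0.755]
```

View pics/w8.png

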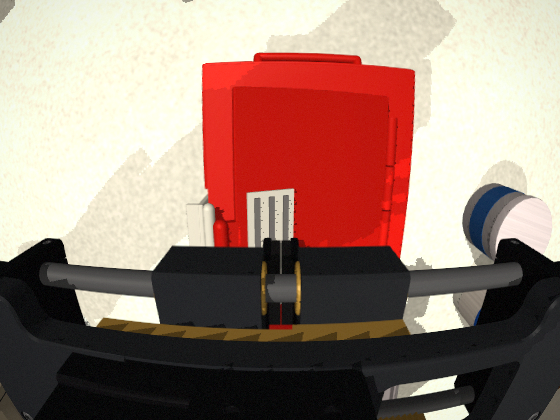

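View pics/s8.png

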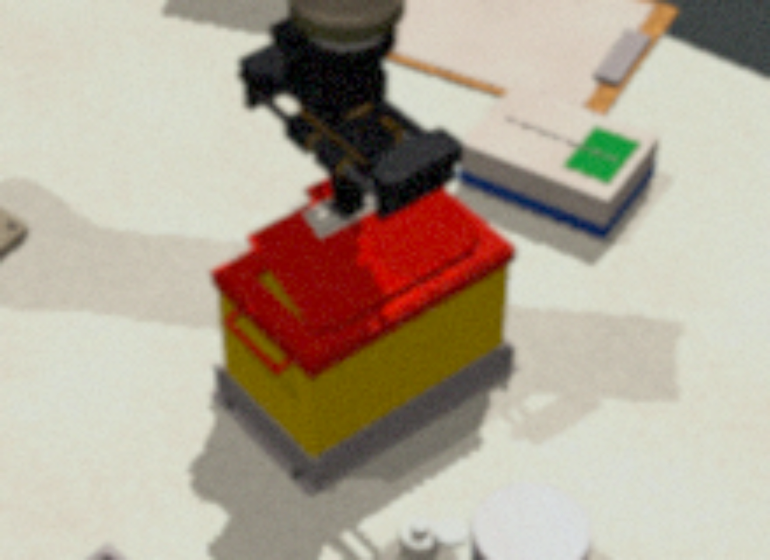

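The cover is at about 0.4 rad with the fingers on the pad (250–295, 190–245). I'll bring it down to the catch, then press.

play_rows:
  series:
    - [0.5,0,-0.3,0]
    - [1,0,-0.6,0]
    - [1.5,0,-0.8,0]
    - [2,0,-0.9,0]
    - [2.4,0,-1,0]
    - [2.4,0,-1,0]

```text
t: 13.95
tcp_pos: [461.4, 159.1, 169.5]
ee_rot: [0.7, 0.088, 0.704, -0.088]
wrist_force: [0.1, -0.0, -0.1]
grip_width: 0.5
```

play_rows:
  series:
    - [0.2,0,0,0]
    - [0.4,0,0,0]
    - [0.6,0,0,0]
    - [0.8,0,0,0]
    - [0.9,0,0,0]
    - [0.9,0,0,0]

```text
t: 14.55
tcp_pos: [461.4, 159.1, 160.9]
ee_rot: [0.7, 0.088, 0.704, -0.088]
wrist_force: [-4.1, -1.2, 6.4]
grip_width: 0.2
```

```bash
python3 b.py; python3 w.py w9 cover
```

```text
t 14.55 X,Y,z 406.4 270.2 160.9 F [-4.1 -1.2  6.4] [[-0.006, 0.246, 0.969], [0.0, 0.969, -0.246], [-1.0, -0.001, -0.006]]
14.55 [461.4 159.1 160.9] [[-0.006, 0.246, 0.969], [0.0, 0.969, -0.246], [-1.0, -0.001, -0.006]] [-4.1 -1.2  6.4] 0.2481121557529715 [ 0.36  0.16 -0.84  1.85  0.12  1.19 -0.77]
cover 0.92 [220.  86. 431. 330.] 29228 med [499.  199.6 160.3] z [159.2 160.3 162.3] rect [491.9 171.1] [142.6 116.1] 75.1 pca dir [ 0.959 -0.283]
```

View pics/w9.png

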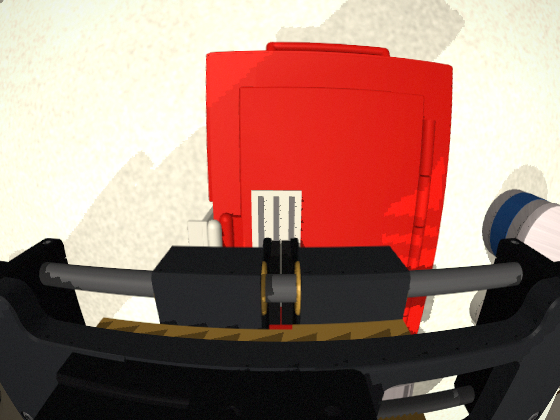

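Only 6 N so far, so the catch may not have passed yet. Pressing further in small steps.

play_rows:
  series:
    - [0.1,0,0,0]
    - [0.15,0,0,0]
    - [0.2,0,0,0]
    - [0.2,0,0,0]

```text
t: 15.05
tcp_pos: [461.5, 159.3, 160.5]
ee_rot: [0.7, 0.087, 0.703, -0.088]
wrist_force: [-9.2, -3.8, 21.7]
grip_width: 0.1
```

play_rows:
  series:
    - [0.1,0,0,0]
    - [0.2,0,0,0]
    - [0.2,0,0,0]

```text
t: 15.35
tcp_pos: [461.5, 159.3, 160.4]
ee_rot: [0.7, 0.087, 0.703, -0.089]
wrist_force: [-11.2, -4.2, 25.8]
grip_width: 0.2
```

The fingers stop at z ≈ 160.4, the stated shut height, while the force rises to 26 N, so the cover has bottomed. I'll lift straight up and check it stays shut.

play_rows:
  series:
    - [-0.3,0,0,0]
    - [-1,0,0,0]
    - [-3,0,0,0]
    - [-6,0,0,0]
    - [-9,0,0,0]
    - [-12,0,0,0]
    - [-15,0,0,0]
    - [-16,0,0,0]
    - [-16,0,0,0]
    - [-16,0,0,0]

```text
t: 16.35
tcp_pos: [462.0, 159.4, 319.3]
ee_rot: [0.7, 0.087, 0.704, -0.089]
wrist_force: [0.9, 0.6, 0.0]
grip_width: 0.4
```

play_rows:
  series:
    - [0,-2,0,0]
    - [0,-5,0,0]
    - [0,-9,0,0]
    - [0,-12,0,0]
    - [0,-14,0,0]
    - [0,-14,0,0]
    - [0,-14,0,0]

```text
t: 17.05
tcp_pos: [427.1, 23.9, 318.8]
ee_rot: [0.699, 0.087, 0.704, -0.089]
wrist_force: [1.0, 0.6, -0.2]
grip_width: 0.7
```

```bash
python3 b.py; python3 w.py w10 cover catch cover_pad; python3 - <<'E'
from h import *
im,d=r.get_image("scene");cv2.imwrite("pics/s10.png",cv2.convertScaleAbs(cv2.resize(im[90:320,130:400],None,fx=2.5,fy=2.5)[:,:,::-1],alpha=1.3))
for n in ("scene","top"):
    im,d=r.get_image(n);P=cloud(n,d)
    for q in("bottle","tin","glove_box","syringe_carton"):
        for o in r.silhouettes(n,q)[:1]:
            p=P[o["region"]&(d>0)];print(n,q,round(o["confidence"],2),np.round(o["extent"]),np.median(p,0).round())
P=np.load("pics/w10P.npy");im=cv2.imread("pics/w10.png").astype(int)
yw=np.radians(-14.59);ex=np.array([np.cos(yw),np.sin(yw)]);ey=np.array([-ex[1],ex[0]])
X=P[...,:2]@ex;Y=P[...,:2]@ey
m=(im[...,2]>90)&(im[...,1]<70)&(X>398)&(X<470)&(Y>195)&(Y<350)&(P[...,2]>150)
f=np.polyfit(X[m],P[...,2][m],1);print("slope rad",-f[0],"z@390",np.polyval(f,390),m.sum())
E
```

```text
t 17.05 X,Y,z 407.3 130.7 318.8 F [ 1.   0.6 -0.2] [[-0.008, 0.247, 0.969], [-0.002, 0.969, -0.247], [-1.0, -0.004, -0.007]]
17.05 [427.1  23.9 318.8] [[-0.008, 0.247, 0.969], [-0.002, 0.969, -0.247], [-1.0, -0.004, -0.007]] [ 1.   0.6 -0.2] 0.7111670280835197 [ 0.57 -0.13 -0.65  1.74 -0.08  1.51 -0.32]
cover 0.97 [248.   0. 364. 136.] 14097 med [483.3 138.1 160.5] z [159.1 160.5 162.9] rect [483.1 139.6] [144.  114.3] 75.3 pca dir [-0.266 -0.964]
catch 0.84 [228.  34. 249.  70.] 735 med [423.6 170.4 168.1] z [166.2 168.1 169.6] rect [422.8 194.2] [84.6 30.8] 75.3 pca dir [-0.232 -0.973]
cover_pad 0.57 [250.   0. 366. 137.] 14334 med [483.3 137.8 160.5] z [159.  160.5 163. ] rect [483.7 138.3] [145.  116.7] 76.0 pca dir [-0.267 -0.964]
scene bottle 0.94 [285. 239. 312. 291.] [715. -79. 105.]
scene tin 0.73 [314. 228. 351. 272.] [739.  30.  80.]
scene syringe_carton 0.89 [310. 114. 369. 158.] [490. 454.  53.]
top bottle 0.95 [282. 167. 303. 196.] [685. -60. 135.]
top tin 0.66 [247. 164. 272. 196.] [720.  45.  80.]
top glove_box 0.69 [399. 219. 436. 291.] [ 437. -493.   70.]
top syringe_carton 0.89 [128. 221. 159. 270.] [476. 470.  53.]
slope rad 0.25754697052403586 z@390 175.90853945859376 7917
```

View pics/w10.png

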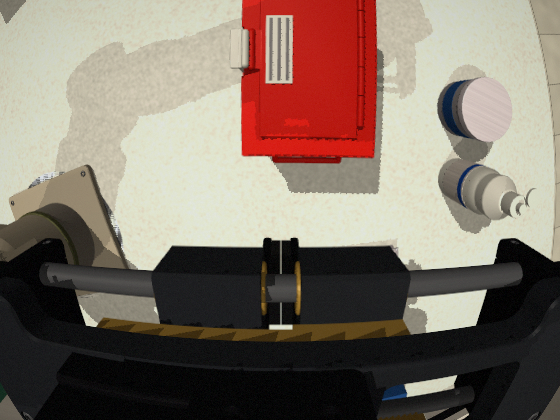

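View pics/s10.png

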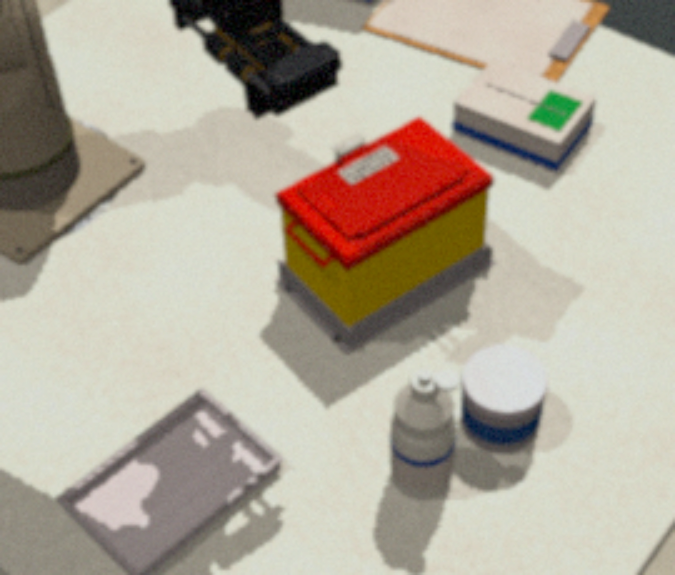

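The cover lies flat (z 159–163) with the catch over its front edge. The 0.26 rad slope fit disagrees with that, probably because the mask caught gripper pixels, so I'll redo it cleanly before handing in.

```bash
python3 - <<'E'
from h import *
c=r.camera_model("wrist");im,d=r.get_image("wrist");P=cloud("wrist",d,c)
m=r.silhouettes("wrist","cover")[0]["region"]&(d>0)
yw=np.radians(-14.59);X=P[...,:2]@[np.cos(yw),np.sin(yw)];Z=P[...,2]
m=cv2.erode(m.astype(np.uint8),np.ones((7,7)))>0
m&=abs(Z-160)<25
f=np.polyfit(X[m],Z[m],1);print("slope",-f[0],"z range",np.percentile(Z[m],[1,50,99]),X[m].min(),X[m].max(),m.sum(),r.sense()["t"])
if abs(f[0])<0.03: print(r.close_job())
E
```

```text
slope 0.010515156694616863 z range [158.55470254 160.4789519  163.69589828] 378.59474914293435 486.761200280781 11219 17.9
the job is handed in; nothing more can be done
None
```

The used syringe is in the sharps bin and the red cover is latched shut. I handed the job in at about 18 s of the 64 s allowed.

- **Syringe:** I gripped it by the bare barrel and dropped it through the opening. The wrist camera then showed it lying on the bin floor.
- **Cover:** I pushed it over from behind with shut fingers and pressed on the pad. It stopped at 160.4 mm while the vertical force rose to about 26 N.
- **After letting go:** With the arm clear of the bin, the cover stayed flat for over 2 s. Its slope measured about 0.01 rad at a height of about 160 mm, with the catch standing over its front edge.
- **Bystanders:** The bottle, tin and two cartons measured within about 5 mm of where they started. That is within the spread of the measurements, and I moved nothing near them.

**Check that disagreed:** My first slope fit of the shut cover gave 0.26 rad. I put this down to a poor pixel mask, because the cover heights in the same picture were flat. The repeat fit, limited to cover pixels, gave 0.01 rad. I couldn't read the catch or cover angles directly, so "latched" rests on these images and on the cover not springing back.

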